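# Close the fixings jars with the stacked lids

## Task

Close the four open jars of fixings: take the lids off their stack and set each one on the jar it fits, top up and level, fully down on the jar's neck, and let go of it. Leave the jars standing where they are, and do not disturb the glue bottle or the spirit level.

Things in the scene. Friction and masses are not known exactly. Their poses are not given: they have to be found in the camera images.
- lid_68_mid (a point): The largest of four blue-painted metal jar lids, rims worn bare: round, 68 mm outside, 18 mm high, top 3 mm thick, skirt 2 mm thick and 15 mm deep, open below. At the start it lies top up, on the bench at the bottom of the stack (largest lowest, each up to 3 mm off the middle of the one below). Point: the lid's centre, 9 mm above its lower edge; z up through its top. Under 50 g.
- lid_58_mid (a point): The second largest of four blue-painted metal jar lids, rims worn bare: round, 58 mm outside, 18 mm high, top 3 mm thick, skirt 2 mm thick and 15 mm deep, open below. At the start it lies top up, second from the bottom of the stack, on the 68 mm lid (largest lowest, each up to 3 mm off the middle of the one below). Point: the lid's centre, 9 mm above its lower edge; z up through its top. Under 50 g.
- lid_48_mid (a point): The second smallest of four blue-painted metal jar lids, rims worn bare: round, 48 mm outside, 18 mm high, top 3 mm thick, skirt 2 mm thick and 15 mm deep, open below. At the start it lies top up, third from the bottom, on the 58 mm lid (largest lowest, each up to 3 mm off the middle of the one below). Point: the lid's centre, 9 mm above its lower edge; z up through its top. Under 50 g.
- lid_38_mid (a point): The smallest of four blue-painted metal jar lids, rims worn bare: round, 38 mm outside, 18 mm high, top 3 mm thick, skirt 2 mm thick and 15 mm deep, open below. At the start it lies top up, on top of the stack (largest lowest, each up to 3 mm off the middle of the one below). Point: the lid's centre, 9 mm above its lower edge; z up through its top. Under 50 g.
- jar_38: Open clear plastic jar for the 38 mm lid, smallest mouth of four: body 50 mm across, 70 mm high to the rim, full of brass screws, loose, 0.15 to 0.8 kg. Neck: the top 16.5 mm, 30 mm across at its foot, tapering to 23 mm at the rim, so it guides the lid. Origin: centre of its underside, z up. Lid fully home: its inside top rests on the rim, its centre 64 mm above this origin.
- jar_48: Open clear plastic jar for the 48 mm lid, second smallest mouth of four: body 60 mm across, 102 mm high to the rim, full of dark steel pins, loose, 0.15 to 0.8 kg. Neck: the top 16.5 mm, 40 mm across at its foot, tapering to 33 mm at the rim, so it guides the lid. Origin: centre of its underside, z up. Lid fully home: its inside top rests on the rim, its centre 96 mm above this origin.
- jar_58: Open clear plastic jar for the 58 mm lid, second largest mouth of four: body 70 mm across, 80 mm high to the rim, full of wooden dowels, loose, 0.15 to 0.8 kg. Neck: the top 16.5 mm, 50 mm across at its foot, tapering to 43 mm at the rim, so it guides the lid. Origin: centre of its underside, z up. Lid fully home: its inside top rests on the rim, its centre 74 mm above this origin.
- jar_68: Open clear plastic jar for the 68 mm lid, largest mouth of four: body 82 mm across, 94 mm high to the rim, full of bright steel bolts, loose, 0.15 to 0.8 kg. Neck: the top 16.5 mm, 60 mm across at its foot, tapering to 53 mm at the rim, so it guides the lid. Origin: centre of its underside, z up. Lid fully home: its inside top rests on the rim, its centre 88 mm above this origin.
- glue_bottle: Bystander: white glue bottle with a red pointed cap, 54 mm in diameter, 165 mm high, standing at the left of the work; origin at the centre of its underside.
- spirit_level: Bystander: yellow spirit level, 420 mm long (its own y), 24 mm thick (x), 50 mm high, standing on its edge beyond the jars; origin at the centre of its underside.

How it is judged (in metres and radians):
At the end, for the whole second after the job is handed in: Each of the four lids is at rest on the jar of its own size: centre within 6 mm of the jar's axis, within 3 mm of fully down, top up and level within 0.1 rad. All jars stand upright within 30 mm of where they started; the glue bottle and the spirit level are within 20 mm of where they were (horizontal distance between lid_38_mid and jar_38 below 0.006 m and z of lid_38_mid in the frame of jar_38 between 0.06 and 0.067 m and angle between each of lid_38_mid, lid_48_mid, lid_58_mid, lid_68_mid's own z axis and vertical below 0.1 rad and linear speed of each of lid_38, jar_38, lid_48, jar_48, lid_58, jar_58, lid_68, jar_68 below 0.02 m/s and angle between each of jar_38, jar_48, jar_58, jar_68's own z axis and vertical below 0.08 rad and distance of each of jar_38, jar_48, jar_58, jar_68 from where it was at the start of the episode below 0.03 m and horizontal distance between lid_48_mid and jar_48 below 0.006 m and z of lid_48_mid in the frame of jar_48 between 0.092 and 0.099 m and horizontal distance between lid_58_mid and jar_58 below 0.006 m and z of lid_58_mid in the frame of jar_58 between 0.07 and 0.077 m and horizontal distance between lid_68_mid and jar_68 below 0.006 m and z of lid_68_mid in the frame of jar_68 between 0.084 and 0.091 m and distance of each of glue_bottle, spirit_level from where it was at the start of the episode below 0.02 m); the robot touches nothing.
It fails at once if the jar with the smallest mouth is tipped over, or nearly (angle between jar_38's own z axis and vertical above 0.5 rad).
It fails at once if the jar with the second smallest mouth is tipped over, or nearly (angle between jar_48's own z axis and vertical above 0.5 rad).
It fails at once if the jar with the second largest mouth is tipped over, or nearly (angle between jar_58's own z axis and vertical above 0.5 rad).
It fails at once if the jar with the largest mouth is tipped over, or nearly (angle between jar_68's own z axis and vertical above 0.5 rad).
It fails at once if the glue bottle is knocked over (angle between glue_bottle's own z axis and vertical above 0.5 rad).
It also fails if it takes over 109 s, if anything falls off the work surface, if the arm or the gripper's body presses on something with over 40 N, if the wrist force passes 120 N, or if a joint passes its speed limit or range.

## Robot

A 6-joint arm with a two-finger parallel gripper is mounted at the origin on the work surface. World frame = base frame: x ahead of the robot, y to its left, z up, the work surface at z = 0. Lengths are in mm, angles in rad, forces in N, time in s.
With the tool pointing down it reaches from about 350 to 875 mm from the base axis. Payload 4.2 kg.
Tool frame: the origin (TCP) lies at the very end of the fingers, on their centre line; the grasp point (between the pads) lies 19 mm behind it; z points along the fingers, y is the line along which they close (so a half turn about z gives the same grasp; the last joint's range is limited). The gripper opens to 85 mm and grips with 20 to 120 N. Pads are 22 mm wide; open, the fingers measure 114 mm over their backs; the gripper's body (76 mm by 85 mm) begins 54 mm behind the grasp point. The pads swing forward as they close: fully open they stand 13 mm farther back than shut.
Start: joints at [-0.89, 0.385, 0.008, 0, -1.194, -0.259], TCP at [255.89, -570.193, 231.312] pointing down, gripper open.
Joint ranges: [-3.14, 3.14], [-1.21, 2.06], [-1.07, 1.41], [-3.16, 2.05], [-2.99, -0.16], [-3.1, 3.1]. Speed limits (rad/s): [2.79, 2.79, 3.14, 3.14, 3.14, 3.14].

## Interface

Orientations are given as a unit quaternion [x, y, z, w].
In Python, from bench import arm gives the robot as it stands.
- The arm moves only by the tool servo_tool, never from a script. Its argument "rows" is a list that holds one entry, the list of rows, each a list of 7 numbers: the finger opening in mm, from 0 to 85.4, then the shift along the tool's x, y, z in mm, then the turn, a rotation vector about the tool's x, y, z in rad. A call has 1 to 10 rows; each row is the pose to reach, as a shift and turn from the pose commanded when the call began, along the tool's axes at that moment; what a row does not reach only later rows make up. A row lasts 1/8 s, in which the tool goes at most 62.5 mm and 10.7 degrees, less where a joint would pass 70% of its speed; a pose out of reach is approached as far as the arm can. A call with a gripper value outside its range is refused whole. The fingers move at their own pace and stop on an object; the grip force is fixed at half the most. Time passes only in rows, so rows that repeat a pose let the fingers close. It gives the time, the measured TCP pose, the force, the opening and the grip force at its end, in the units of the state.
- arm.read_state(): the state, without advancing time (a new reading comes with each control period).
- arm.get_image(name): name is "scene" or "top"; returns the picture (400x640x3 uint8, red, green, blue); there is no depth.
- arm.camera_params(name): a dict with "intrinsics" (3x3 intrinsics, pixels), "R" (3x3) and "t" (3): a world point X has camera coordinates R X + t. Camera axes: x right, y down, z forward; pixel columns grow to the right and rows downward; lengths in mm; the calibration is good to about 2 mm. A picture is of the moment at which its call begins. camera_params takes no time and is no camera call.
- arm.job_done(): hands the job in; it is judged then, once.
The state is a dict: "clock": time; "joints": joint angles; "joint_vel": joint speeds; "joint_efforts": joint torques, N m; "position": TCP position; "ee_rot": TCP orientation; "contact_force": force on the tool from outside, world axes, zero at the start; "wrist_torque": the same for the moment, N m; "gripper_width": finger opening in mm; "grasp_force": force on a finger pad.
Only numpy, scipy, OpenCV 4.12 (cv2) and the standard library are available. Lean on these libraries where they do the work, as an engineer would, in place of code of your own. Each camera call takes 0.05 s, during which the arm holds its last target. There are 200 camera calls.

## Working session

There is one attempt and no reset: what is moved stays moved. The work goes in short steps, Python scripts to look and compute and a tool call to move; the robot and the scene stay as the last step left them, time stands still between calls to the robot, and variables do not carry over. Pictures are saved under pics/ and viewed, at most 14 in all, crops included, and the job is handed in when it is done.

Besides the shell and the picture viewer there is one more tool, called by a JSON object that holds its "op" and its "data". servo_tool: Moves the arm, as the interface text tells. Its arguments: {"type":"object","properties":{"rows":{"type":"array"}},"required":["rows"]}

```bash
mkdir -p pics; ls; python3 - <<'E'
from bench import arm
import cv2,numpy as np
for n in("scene","top"):
    im=arm.get_image(n); cv2.imwrite(f"pics/{n}0.png",im[:,:,::-1])
    p=arm.camera_params(n); print(n,np.round(p["intrinsics"],1).tolist(),np.round(p["R"],3).tolist(),np.round(p["t"],1).tolist(), np.round(-np.array(p["R"]).T@p["t"]))
s=arm.read_state();print(s)
E
```

```text
pics
scene [[370.6, 0.0, 311.3], [0.0, 370.6, 194.8], [0.0, 0.0, 1.0]] [[0.84, 0.542, -0.002], [0.37, -0.577, -0.728], [-0.396, 0.611, -0.685]] [-558.1, -129.4, 1009.2] [ 917. -388.  596.]
top [[492.0, 0.0, 311.9], [0.0, 492.0, 201.8], [0.0, 0.0, 1.0]] [[0.024, -1.0, 0.011], [-0.995, -0.024, -0.093], [0.093, -0.009, -0.996]] [55.2, 605.2, 1056.1] [ 502.   80. 1107.]
{'clock': 0.1, 'joints': array([-8.90411720e-01,  3.85453249e-01,  6.75889945e-03, -4.20177594e-04,
       -1.19402674e+00, -2.58591473e-01]), 'joint_vel': array([0.00034385, 0.00018926, 0.00367328, 0.00230994, 0.00255172,
       0.00054498]), 'joint_efforts': array([-1.13553953e-03, -3.93320096e+01,  1.88928866e+01,  4.19798523e+00,
       -2.57918909e-03, -7.34058744e-06]), 'position': array([ 255.66053985, -569.73617416,  230.34772597]), 'ee_rot': array([-2.09260818e-01,  9.77859369e-01,  9.46602889e-04, -2.61261556e-04]), 'contact_force': array([-0.09499523,  0.07873823, -0.13945798]), 'wrist_torque': array([ 0.02546544,  0.01719511, -0.0223091 ]), 'grasp_force': 0.0, 'gripper_width': 85.19827329458718}
```

View pics/scene0.png

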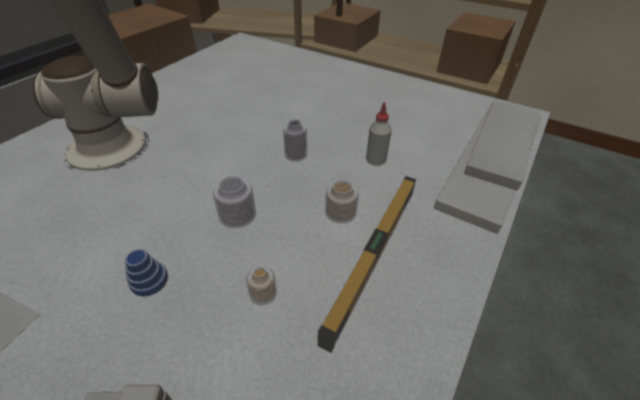

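View pics/top0.png

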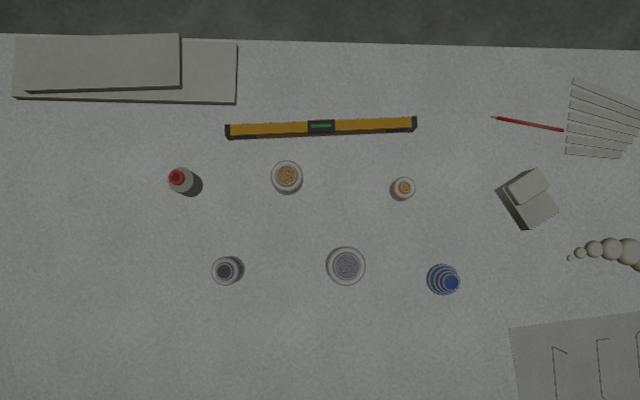

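Top view: lid stack at (443,280), jar_38 (403,188), jar_58 (287,177), jar_48 (227,271), jar_68 (346,265), glue (180,180), level (320,127). Enlarging for contour work.

```bash
python3 - <<'E'
import cv2,numpy as np
im=cv2.imread("pics/top0.png")
o=[]
for (u,v) in [(403,188),(287,177),(227,271),(346,265),(443,280)]:
    c=cv2.resize(im[v-24:v+24,u-24:u+24],None,fx=5.4,fy=5.4,interpolation=cv2.INTER_CUBIC)
    c=cv2.normalize(c,None,0,255,cv2.NORM_MINMAX);o.append(c)
o.append(np.zeros_like(o[0]))
cv2.imwrite("pics/crop0.png",np.vstack([np.hstack(o[:3]),np.hstack(o[3:])]))
im=cv2.imread("pics/scene0.png")
o=[]
for (u,v) in [(261,283),(342,199),(295,140),(235,200),(146,272)]:
    c=cv2.resize(im[v-28:v+28,u-28:u+28],None,fx=4.6,fy=4.6,interpolation=cv2.INTER_CUBIC)
    c=cv2.normalize(c,None,0,255,cv2.NORM_MINMAX);o.append(c)
o.append(np.zeros_like(o[0]))
cv2.imwrite("pics/crop1.png",np.vstack([np.hstack(o[:3]),np.hstack(o[3:])]))
E
```

```text
(no output)
```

View pics/crop0.png

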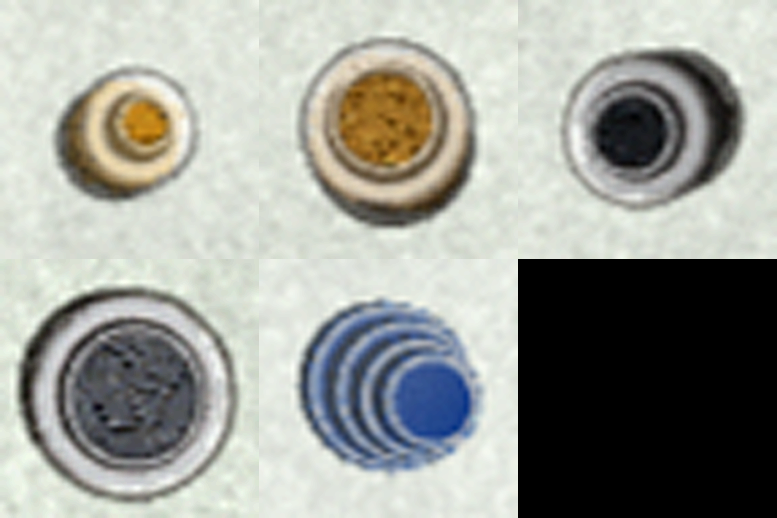

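View pics/crop1.png

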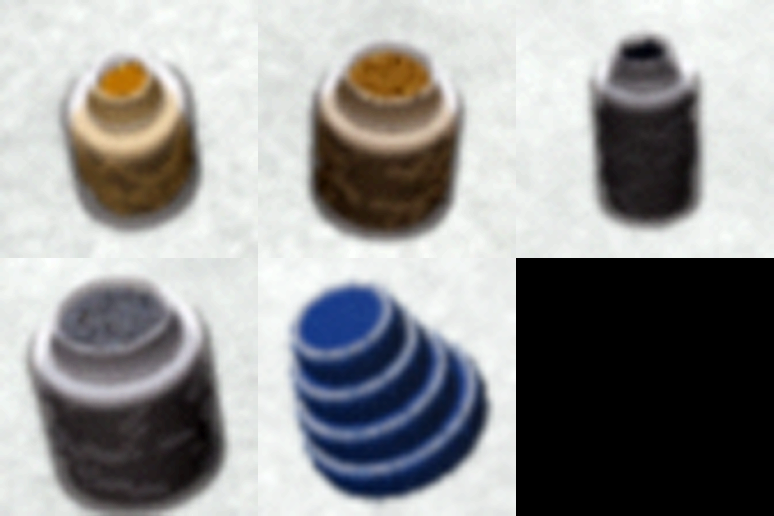

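Crops show the contents discs at each mouth clearly, and the small blue lid top. Now mask them, cast rays to known heights and cross-check between views.

```bash
cat > h.py <<'E'
import numpy as np,cv2
from bench import arm
def cam(n):
    p=arm.camera_params(n);return np.array(p["intrinsics"]),np.array(p["R"]),np.array(p["t"])
def ray(n,uv):
    K,R,t=cam(n);return -R.T@t,R.T@np.linalg.solve(K,[uv[0],uv[1],1])
def onz(n,uv,z):
    o,d=ray(n,uv);return (o+d*(z-o[2])/d[2])
def tri(uva,uvb):
    A=[];b=[]
    for n,uv in(("top",uva),("scene",uvb)):
        o,d=ray(n,uv);d/=np.linalg.norm(d);P=np.eye(3)-np.outer(d,d);A.append(P);b.append(P@o)
    return np.linalg.lstsq(np.vstack(A),np.hstack(b),rcond=None)[0]
def proj(n,X):
    K,R,t=cam(n);p=K@(R@np.array(X)+t);return p[:2]/p[2]
def blob(im,box,f,s=6):
    "centre, area (px) of the largest blob of mask f inside box=(u,v,half)"
    u,v,h=box;c=cv2.resize(im[v-h:v+h,u-h:u+h],None,fx=s,fy=s,interpolation=cv2.INTER_CUBIC)
    m=cv2.morphologyEx(f(c.astype(int)).astype(np.uint8),cv2.MORPH_OPEN,np.ones((7,7)))
    m=cv2.morphologyEx(m,cv2.MORPH_CLOSE,np.ones((9,9)))
    cs,_=cv2.findContours(m,cv2.RETR_EXTERNAL,cv2.CHAIN_APPROX_NONE)
    k=max(cs,key=cv2.contourArea);(x,y),(a,b),_=cv2.fitEllipse(k)
    return np.array([(x+.5)/s-.5+u-h,(y+.5)/s-.5+v-h]),(round(a/s,1),round(b/s,1))
E
python3 - <<'E'
from h import *
T=cv2.imread("pics/top0.png");S=cv2.imread("pics/scene0.png")
orange=lambda c:(c[...,2]-c[...,0]>45)
dark=lambda c:c.max(2)<55
for n,bt,bs,f,z in [("38",(405,186,8),(261,272,9),orange,70),("58",(286,175,14),(342,187,13),orange,80),("48",(224,271,11),(295,122,6),dark,102)]:
    a,ra=blob(T,bt,f);b,rb=blob(S,bs,f)
    print(n,a.round(1),ra,b.round(1),rb,"tri",tri(a,b).round(1),"z-top",onz("top",a,z-2).round(1),"z-scene",onz("scene",b,z-2).round(1))
# eyeballed from crop views
e=lambda x,y,u,v,h,s:np.array([(x+.5)/s-.5+u-h,(y+.5)/s-.5+v-h])
for n,a,b,z in [("68",e(135,137,346,265,24,5.4),e(115,322-258,235,200,28,4.6),94),("l38",e(173,141,443,280,24,5.4),e(345-258,321-258,146,272,28,4.6),72),
   ("38",e(145,122,403,188,24,5.4),e(122,78,261,283,28,4.6),70),("58",e(126,118,287,177,24,5.4),e(389-258,73,342,199,28,4.6),80),("48",e(113,132,227,271,24,5.4),e(642-516,47,295,140,28,4.6),102)]:
    print("eye",n,a.round(1),b.round(1),"tri",tri(a,b).round(1),"z-top",onz("top",a,z-(n[0]!="l")*2).round(1),"z-scene",onz("scene",b,z).round(1))
E
```

```text
38 [405.3 186.4] (6.5, 7.5) [259.5 272.2] (5.1, 8.6) tri [ 639.4 -127.2   66.7] z-top [ 637.9 -128.2   68. ] z-scene [ 641.3 -126.7   68. ]Traceback (most recent call last):
  File "<stdin>", line 6, in <module>
  File "h.py", line 22, in blob
    k=max(cs,key=cv2.contourArea);(x,y),(a,b),_=cv2.fitEllipse(k)
ValueError: max() iterable argument is empty
```

```bash
python3 - <<'E'
from h import *
T=cv2.imread("pics/top0.png");S=cv2.imread("pics/scene0.png")
for n,I,u,v in [("58t",T,287,175),("58s",S,342,187),("48t",T,224,271),("48s",S,295,122),("lid t",T,451,282),("lid s",S,137,257),("38t",T,405,186),("68t",T,346,265),("68t ring",T,346,249)]: print(n,I[v,u],end=" ")
print()
e=lambda x,y,u,v,h,s:np.array([(x+.5)/s-.5+u-h,(y+.5)/s-.5+v-h])
for n,a,b,z in [("68",e(135,137,346,265,24,5.4),e(115,322-258,235,200,28,4.6),94),("l38",e(173,141,443,280,24,5.4),e(345-258,321-258,146,272,28,4.6),74),
   ("38",e(145,122,403,188,24,5.4),e(122,78,261,283,28,4.6),70),("58",e(126,118,287,177,24,5.4),e(389-258,73,342,199,28,4.6),80),("48",e(113,132,227,271,24,5.4),e(642-516,47,295,140,28,4.6),102)]:
    print("eye",n,a.round(1),b.round(1),"tri",tri(a,b).round(1),"z-top",onz("top",a,z-2).round(1),"z-scene",onz("scene",b,z-2).round(1))
orange=lambda c:(c[...,2]-c[...,0]>28)
dark=lambda c:c.max(2)<60
blue=lambda c:(c[...,0]-c[...,2]>55)
for n,bt,bs,f,z in [("38",(405,186,8),(261,272,9),orange,70),("58",(286,175,14),(342,187,13),orange,80),("48",(224,271,11),(295,122,6),dark,102),("l38",(451,282,8),(137,257,12),blue,74)]:
  try:
    a,ra=blob(T,bt,f);b,rb=blob(S,bs,f)
    print(n,a.round(1),ra,b.round(1),rb,"tri",tri(a,b).round(1),"z-top",onz("top",a,z-2).round(1),"z-scene",onz("scene",b,z-2).round(1))
  except Exception as x: print(n,x)
E
```

```text
58t [48 68 81] 58s [ 75  95 110] 48t [56 54 53] 48s [69 66 66] lid t [86 56 41] lid s [92 59 45] 38t [ 52  92 114] 68t [89 90 90] 68t ring [120 119 118] 
eye 68 [346.6 266. ] [231.6 185.5] tri [468.9  -2.5  88.7] z-top [467.4  -3.8  92. ] z-scene [473.4  -3.6  92. ]
eye l38 [450.6 281.7] [136.5 257.3] tri [ 440.2 -222.    71.1] z-top [ 439.1 -223.4   72. ] z-scene [ 442.6 -220.9   72. ]
eye 38 [405.4 186.2] [259.1 271.6] tri [ 639.3 -127.4   68.6] z-top [ 638.3 -128.5   68. ] z-scene [ 640.1 -126.1   68. ]
eye 58 [285.9 174.4] [342.1 186.5] tri [656.9 127.3  79.1] z-top [655.7 126.5  78. ] z-scene [657.5 129.6  78. ]
eye 48 [223.5 271. ] [294.  121.8] tri [453.1 246.6 103.2] z-top [451.7 246.1 100. ] z-scene [451.3 251.8 100. ]
38 [405.3 186.5] (8.1, 8.9) [259.5 272.4] (6.9, 10.6) tri [ 639.3 -127.3   66.1] z-top [ 637.7 -128.2   68. ] z-scene [ 641.6 -127.    68. ]
58 [285.9 174.8] (16.5, 17.0) [342.1 187.1] (8.4, 15.7) tri [656.7 127.5  77. ] z-top [655.  126.4  78. ] z-scene [658.6 127.8  78. ]
48 max() iterable argument is empty
l38 max() iterable argument is empty
```

{"op": "servo_tool", "data": {"rows": [[[85,-310.5,242.3,80,0,0,0.422],[85,-310.5,242.3,80,0,0,0.422],[85,-310.5,242.3,80,0,0,0.422],[85,-310.5,242.3,80,0,0,0.422],[85,-310.5,242.3,80,0,0,0.422],[85,-310.5,242.3,80,0,0,0.422],[85,-310.5,242.3,80,0,0,0.422],[85,-310.5,242.3,80,0,0,0.422],[85,-310.5,242.3,80,0,0,0.422],[85,-310.5,242.3,80,0,0,0.422]]]}}

```text
clock: 1.35
position: [439.5, -222.9, 151.5]
ee_rot: [0.001, 1.0, -0.0, 0.0]
contact_force: [-0.7, 0.2, -1.4]
gripper_width: 84.9
grasp_force: 0.0
```

{"op": "servo_tool", "data": {"rows": [[[60,0,0,30,0,0,0],[60,0,0,60,0,0,0],[60,0,0,75,0,0,0],[60,0,0,85,0,0,0],[60,0,0,90,0,0,0],[60,0,0,90,0,0,0]]]}}

```text
clock: 2.1
position: [440.1, -222.3, 61.5]
ee_rot: [0.0, 1.0, -0.0, 0.0]
contact_force: [-0.3, 0.1, 0.5]
gripper_width: 60.0
grasp_force: 0.0
```

```bash
cat > look.py <<'E'
import sys
from h import *
name,x,y,z,tag=sys.argv[1],*map(float,sys.argv[2:5]),sys.argv[5]
names=["top","scene"] if name=="both" else [name]
o=[]
for n in names:
    im=cv2.cvtColor(arm.get_image(n),cv2.COLOR_RGB2BGR);u,v=proj(n,[x,y,z]).round().astype(int)
    im=cv2.copyMakeBorder(im,40,40,40,40,cv2.BORDER_CONSTANT);print(n,"crop origin",u-32,v-32,"x6")
    c=cv2.resize(im[v+8:v+72,u+8:u+72],None,fx=6,fy=6,interpolation=cv2.INTER_CUBIC);o.append(cv2.normalize(c,None,0,255,cv2.NORM_MINMAX))
cv2.imwrite(f"pics/{tag}.png",np.hstack(o));s=arm.read_state();print(s["position"].round(1),s["contact_force"].round(1))
E
python3 look.py both 440 -222 60 g1
```

```text
top crop origin 416 249 x6
scene crop origin 105 229 x6
[ 440.4 -222.2   61.9] [ 0.1  0.5 -0.3]
```

View pics/g1.png

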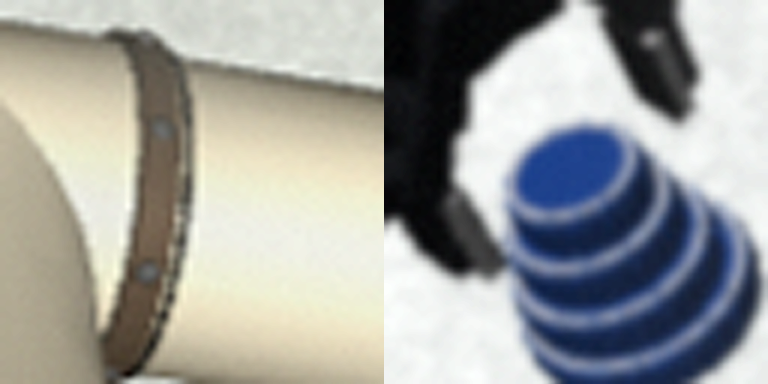

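The top camera is blocked by the arm; in the scene view the fingertips at (485,270) and (680,115) of the crop straddle the small lid (572,170). Close.

{"op": "servo_tool", "data": {"rows": [[[60,0,0,2,0,0,0],[30,0,0,2,0,0,0],[30,0,0,2,0,0,0],[30,0,0,2,0,0,0],[30,0,0,2,0,0,0],[30,0,0,2,0,0,0]]]}}

```text
clock: 2.95
position: [440.2, -222.1, 59.8]
ee_rot: [-0.0, 1.0, -0.0, 0.0]
contact_force: [-0.5, 0.8, 6.2]
gripper_width: 34.7
grasp_force: 59.7
```

{"op": "servo_tool", "data": {"rows": [[[30,0,0,-5,0,0,0],[30,0,0,-20,0,0,0],[30,0,0,-40,0,0,0],[30,0,0,-60,0,0,0],[30,0,0,-60,0,0,0]]]}}

```text
clock: 3.58
position: [441.0, -222.2, 120.5]
ee_rot: [0.0, 1.0, -0.0, 0.002]
contact_force: [-0.4, -0.6, -0.8]
gripper_width: 34.9
grasp_force: 59.8
```

```bash
python3 look.py both 440 -222 90 g2
```

```text
top crop origin 421 250 x6
scene crop origin 100 219 x6
[ 439.5 -221.8  118.7] [ 0.3  0.8 -0.3]
```

View pics/g2.png

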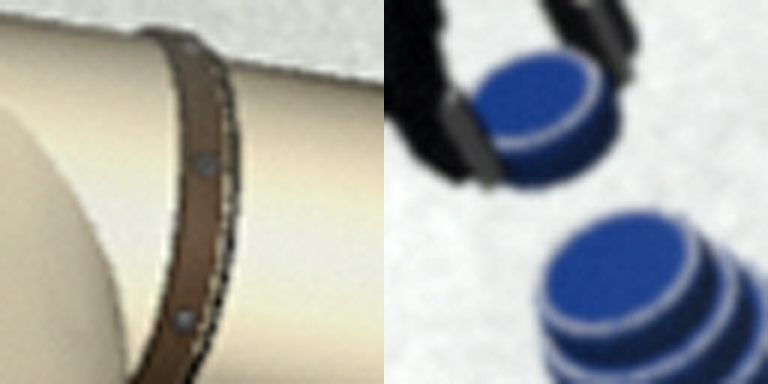

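Lid held level, its top centre at crop (537,103); the 48 mm lid top now at crop (622,273). Compute both positions.

```bash
python3 - <<'E'
from h import *
e=lambda x,y,u,v:((x-384+.5)/6-.5+u,(y+.5)/6-.5+v)
print(onz("scene",e(537,103,100,219),131).round(1),onz("scene",e(622,273,100,219),54).round(1))
S=cv2.cvtColor(arm.get_image("scene"),cv2.COLOR_RGB2BGR)
f=lambda c:(c[...,0]-c[...,2]>38)&(c[...,0]>80)
for b,z in(((125,236,14),131),((139,264,16),54)):
    a,r=blob(S,b,f);print(a.round(1),r,onz("scene",a,z).round(1))
E
```

```text
[ 443.8 -221.3  131. ] [ 442.9 -222.3   54. ]
[123.8 234.6] (11.3, 18.6) [ 439.9 -220.7  131. ]
[138.2 263.4] (15.1, 23.9) [ 440.  -222.3   54. ]
```

{"op": "servo_tool", "data": {"rows": [[[30,-60,30,0,0,0,0],[30,-120,60,0,0,0,0],[30,-198,95,0,0,0,0],[30,-198,95,0,0,0,0],[30,-198,95,20,0,0,0],[30,-198,95,34,0,0,0],[30,-198,95,34,0,0,0],[30,-198,95,34,0,0,0]]]}}

```text
clock: 4.72
position: [638.0, -127.5, 85.7]
ee_rot: [0.0, 1.0, -0.0, 0.0]
contact_force: [0.7, -0.0, 0.1]
gripper_width: 35.1
grasp_force: 59.8
```

```bash
python3 look.py both 638 -127 80 p1
```

```text
top crop origin 374 154 x6
scene crop origin 225 235 x6
[ 638.3 -127.4   86.3] [-0.   0.3 -0. ]
```

View pics/p1.png

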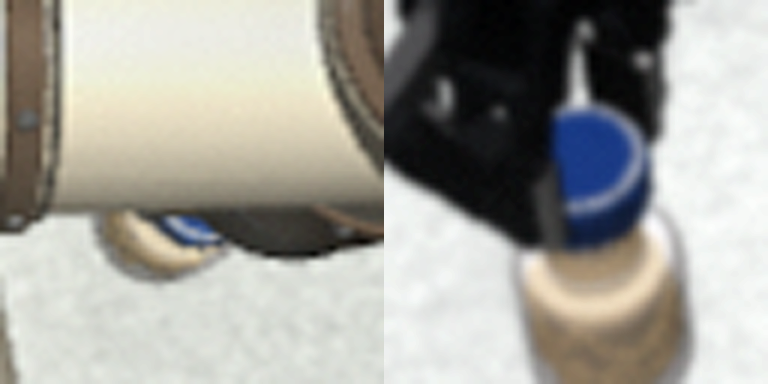

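The lid (crop 600,160) hangs over the jar neck (605,260), aligned along the camera's slant. Descend.

{"op": "servo_tool", "data": {"rows": [[[30,0,0,6,0,0,0],[30,0,0,12,0,0,0],[30,0,0,16,0,0,0],[30,0,0,20,0,0,0],[30,0,0,22,0,0,0],[30,0,0,22,0,0,0]]]}}

```text
clock: 5.58
position: [637.9, -127.1, 63.1]
ee_rot: [0.0, 1.0, -0.0, -0.0]
contact_force: [0.1, -0.2, 0.5]
gripper_width: 34.9
grasp_force: 59.8
```

{"op": "servo_tool", "data": {"rows": [[[30,0,0,1,0,0,0],[30,0,0,2,0,0,0],[30,0,0,3,0,0,0],[30,0,0,3,0,0,0]]]}}

```text
clock: 6.08
position: [638.1, -127.1, 60.9]
ee_rot: [-0.0, 1.0, -0.0, 0.0]
contact_force: [-1.2, -0.2, 3.4]
gripper_width: 34.5
grasp_force: 60.2
```

{"op": "servo_tool", "data": {"rows": [[[60,0,0,0,0,0,0],[60,0,0,0,0,0,0],[60,0,0,0,0,0,0],[60,0,0,-10,0,0,0],[60,0,0,-50,0,0,0],[60,0,0,-100,0,0,0],[80,60,-20,-100,0,0,0],[80,60,-20,-100,0,0,0]]]}}

```text
clock: 7.08
position: [573.2, -147.7, 160.8]
ee_rot: [0.001, 1.0, 0.0, -0.002]
contact_force: [0.0, -0.3, 1.0]
gripper_width: 80.0
grasp_force: 0.0
```

```bash
python3 - <<'E'
from h import *
T=cv2.cvtColor(arm.get_image("top"),cv2.COLOR_RGB2BGR);S=cv2.cvtColor(arm.get_image("scene"),cv2.COLOR_RGB2BGR)
o=[]
for im,n,X in((T,"top",(440,-222,45)),(S,"scene",(440,-222,45)),(T,"top",(639,-127,73)),(S,"scene",(639,-127,73))):
    u,v=proj(n,X).round().astype(int);print(n,X,"origin",u-24,v-24,"x8 exact",proj(n,X).round(2))
    o.append(cv2.normalize(cv2.resize(im[v-24:v+24,u-24:u+24],None,fx=6,fy=6,interpolation=cv2.INTER_CUBIC),None,0,255,cv2.NORM_MINMAX))
cv2.imwrite("pics/c2.png",np.vstack([np.hstack(o[:2]),np.hstack(o[2:])]));print(arm.read_state()["position"])
E
```

```text
top (440, -222, 45) origin 422 256 x8 exact [446.29 280.42]
scene (440, -222, 45) origin 116 242 x8 exact [139.93 266.27]
top (639, -127, 73) origin 381 162 x8 exact [405.21 185.55]
scene (639, -127, 73) origin 234 246 x8 exact [257.99 269.93]
[ 577.73723783 -147.39329418  161.45148362]
```

View pics/c2.png

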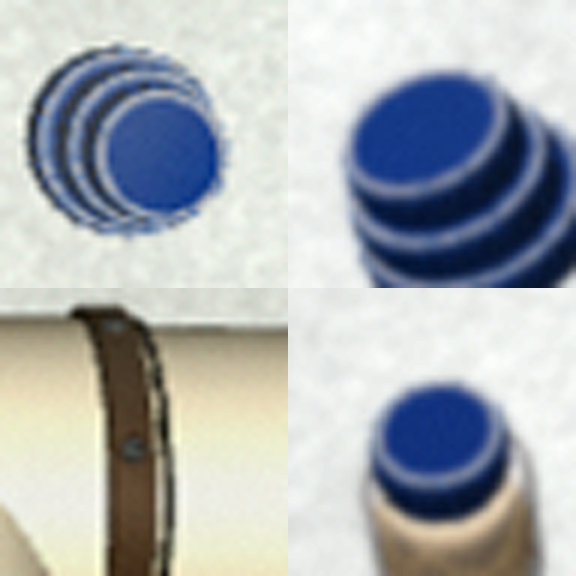

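Lid_38 sits home on jar_38 (crop 437,440). Lid_48's top: top crop (158,153), scene crop (428,132).

```bash
python3 - <<'E'
from h import *
a=(447.9,281.1);b=(138.9,263.6)
print(tri(a,b),onz("top",a,54),onz("scene",b,54))
E
```

```text
[ 439.71332205 -222.3070819    52.9143913 ] [ 439.17746    -222.87539365   54.        ] [ 441.48329083 -221.91837104   54.        ]
```

{"op": "servo_tool", "data": {"rows": [[[75,60,-33,0,0,0,0],[75,120,-65,10,0,0,0],[75,138,-75.3,40,0,0,0],[75,138,-75.3,60,0,0,0],[75,138,-75.3,90,0,0,0],[75,138,-75.3,110,0,0,0],[75,138,-75.3,119,0,0,0],[75,138,-75.3,119,0,0,0],[60,138,-75.3,119,0,0,0],[60,138,-75.3,119,0,0,0]]]}}

```text
clock: 8.43
position: [440.6, -222.4, 42.1]
ee_rot: [-0.0, 1.0, -0.0, 0.001]
contact_force: [0.6, -0.0, -0.4]
gripper_width: 59.8
grasp_force: 0.0
```

{"op": "servo_tool", "data": {"rows": [[[40,0,0,0,0,0,0],[40,0,0,0,0,0,0],[40,0,0,0,0,0,0],[40,0,0,0,0,0,0]]]}}

```text
clock: 8.93
position: [440.4, -222.4, 42.6]
ee_rot: [-0.0, 1.0, -0.0, 0.001]
contact_force: [-1.5, 1.2, 6.3]
gripper_width: 45.4
grasp_force: 60.2
```

{"op": "servo_tool", "data": {"rows": [[[40,0,0,-10,0,0,0],[40,0,0,-50,0,0,0],[40,0,0,-109,0,0,0],[40,0,55,-109,0,0,0],[40,-12,110,-109,0,0,0],[40,-12,170,-109,0,0,0],[40,-12,230,-109,0,0,0],[40,-12,290,-109,0,0,0],[40,-12,350,-109,0,0,0],[40,-12,410,-109,0,0,0]]]}}

```text
clock: 10.18
position: [451.8, 189.7, 151.2]
ee_rot: [-0.0, 1.0, 0.0, 0.001]
contact_force: [0.8, -0.1, 0.3]
gripper_width: 45.5
grasp_force: 61.4
```

{"op": "servo_tool", "data": {"rows": [[[40,0,40,0,0,0,0],[40,0,59,0,0,0,0],[40,0,59,10,0,0,0],[40,0,59,20,0,0,0],[40,0,59,32,0,0,0],[40,0,59,32,0,0,0]]]}}

```text
clock: 10.92
position: [451.5, 245.1, 117.0]
ee_rot: [0.001, 1.0, -0.001, -0.001]
contact_force: [-0.4, 0.3, 0.2]
gripper_width: 45.5
grasp_force: 61.4
```

```bash
python3 look.py scene 452 247 105 p2
```

```text
scene crop origin 261 89 x6
[452.  245.8 117.7] [0.7 0.1 0.1]
```

View pics/p2.png

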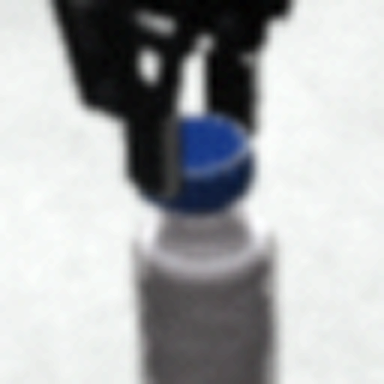

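Lid centre about crop x 200, jar axis about 207: nudge ~2 mm to the right in the picture, and descend.

{"op": "servo_tool", "data": {"rows": [[[40,-1,1.5,6,0,0,0],[40,-1,1.5,12,0,0,0],[40,-1,1.5,16,0,0,0],[40,-1,1.5,19,0,0,0],[40,-1,1.5,21,0,0,0],[40,-1,1.5,22.5,0,0,0],[40,-1,1.5,22.5,0,0,0]]]}}

```text
clock: 11.85
position: [453.1, 248.2, 95.8]
ee_rot: [0.0, 1.0, -0.0, -0.0]
contact_force: [0.6, 0.6, 0.6]
gripper_width: 45.4
grasp_force: 61.4
```

{"op": "servo_tool", "data": {"rows": [[[40,0,0,1,0,0,0],[40,0,0,2,0,0,0],[40,0,0,3,0,0,0],[40,0,0,3,0,0,0]]]}}

```text
clock: 12.35
position: [453.3, 248.2, 93.7]
ee_rot: [-0.0, 1.0, 0.0, 0.0]
contact_force: [-1.0, -1.3, 5.3]
gripper_width: 45.4
grasp_force: 62.0
```

{"op": "servo_tool", "data": {"rows": [[[68,0,0,0,0,0,0],[68,0,0,0,0,0,0],[68,0,0,0,0,0,0],[68,0,0,-10,0,0,0],[80,0,0,-40,0,0,0],[80,0,0,-67,0,0,0],[80,0,-60,-67,0,0,0],[80,0,-120,-67,0,0,0],[80,0,-180,-67,0,0,0],[80,0,-180,-67,0,0,0]]]}}

```text
clock: 13.6
position: [452.4, 65.0, 160.5]
ee_rot: [0.003, 1.0, 0.0, 0.0]
contact_force: [0.3, 0.8, 0.3]
gripper_width: 80.5
grasp_force: 0.0
```

```bash
cat > stack.py <<'E'
import sys
from h import *
X2=tuple(map(float,sys.argv[2:5]))
T=cv2.cvtColor(arm.get_image("top"),cv2.COLOR_RGB2BGR);S=cv2.cvtColor(arm.get_image("scene"),cv2.COLOR_RGB2BGR)
o=[]
for im,n,X in((T,"top",(440,-222,30)),(S,"scene",(440,-222,30)),(T,"top",X2),(S,"scene",X2)):
    u,v=proj(n,X).round().astype(int);print(n,X,"origin",u-24,v-24)
    o.append(cv2.normalize(cv2.resize(im[v-24:v+24,u-24:u+24],None,fx=6,fy=6,interpolation=cv2.INTER_CUBIC),None,0,255,cv2.NORM_MINMAX))
cv2.imwrite(f"pics/{sys.argv[1]}.png",np.vstack([np.hstack(o[:2]),np.hstack(o[2:])]));print(arm.read_state()["position"])
E
python3 stack.py c3 453 247 100
```

```text
top (440, -222, 30) origin 420 256
scene (440, -222, 30) origin 119 247
top (453.0, 247.0, 100.0) origin 199 246
scene (453.0, 247.0, 100.0) origin 269 99
[453.48209505  67.84362427 160.55126716]
```

View pics/c3.png

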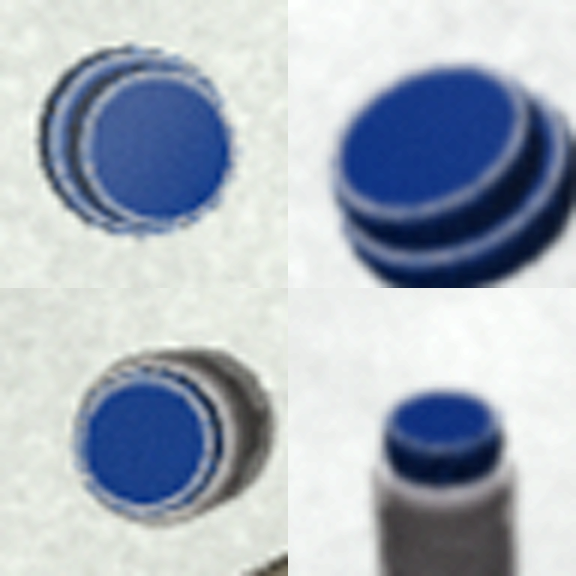

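Lid_48 sits home on jar_48. Lid_58's top: top crop (156,146), scene crop (432,143).

```bash
python3 - <<'E'
from h import *
a=(445.6,279.9);b=(142.6,270.4)
print(tri(a,b),onz("top",a,36),onz("scene",b,36))
E
```

```text
[ 441.07124778 -222.75325597   33.78875129] [ 440.55094091 -223.06614327   36.        ] [ 443.80589278 -222.63131792   36.        ]
```

{"op": "servo_tool", "data": {"rows": [[[85,0,-60,0,0,0,0],[85,6,-120,0,0,0,0],[85,12,-180,0,0,0,0],[85,12,-240,0,0,0,0],[85,12,-291,0,0,0,0],[85,12,-291,20,0,0,0],[85,12,-291,70,0,0,0],[85,12,-291,115,0,0,0],[85,12,-291,130,0,0,0],[85,12,-291,137,0,0,0]]]}}

```text
clock: 14.95
position: [441.8, -221.8, 21.8]
ee_rot: [-0.001, 1.0, 0.0, -0.001]
contact_force: [0.3, 0.7, 0.3]
gripper_width: 85.0
grasp_force: 0.0
```

{"op": "servo_tool", "data": {"rows": [[[70,0,0,0.5,0,0,0],[70,0,0,0.5,0,0,0],[50,0,0,0.5,0,0,0],[50,0,0,0.5,0,0,0],[50,0,0,0.5,0,0,0],[50,0,0,0.5,0,0,0]]]}}

```text
clock: 15.7
position: [441.8, -222.9, 24.0]
ee_rot: [-0.0, 1.0, -0.0, 0.001]
contact_force: [-2.2, 2.1, 6.0]
gripper_width: 55.3
grasp_force: 61.8
```

{"op": "servo_tool", "data": {"rows": [[[50,0,0,-10,0,0,0],[50,0,0,-50,0,0,0],[50,0,0,-110,0,0,0],[50,-31,50,-110,0,0,0],[50,-62,100,-110,0,0,0],[50,-93,150,-110,0,0,0],[50,-124,200,-110,0,0,0],[50,-155,250,-110,0,0,0],[50,-186,300,-110,0,0,0],[50,-215.5,350,-110,0,0,0]]]}}

```text
clock: 16.95
position: [657.3, 128.8, 133.2]
ee_rot: [0.0, 1.0, 0.0, 0.0]
contact_force: [0.1, 0.4, -0.1]
gripper_width: 55.0
grasp_force: 63.5
```

{"op": "servo_tool", "data": {"rows": [[[50,0,0,0,0,0,0],[50,0,0,20,0,0,0],[50,0,0,35,0,0,0],[50,0,0,37,0,0,0],[50,0,0,37,0,0,0]]]}}

```text
clock: 17.58
position: [656.7, 126.7, 95.8]
ee_rot: [0.0, 1.0, -0.0, 0.0]
contact_force: [-0.2, 0.1, -0.2]
gripper_width: 54.9
grasp_force: 63.5
```

```bash
python3 look.py scene 656 127 85 p3
```

```text
scene crop origin 309 152 x6
[657.  126.9  96.2] [ 0.2 -0.5 -0.4]
```

View pics/p3.png

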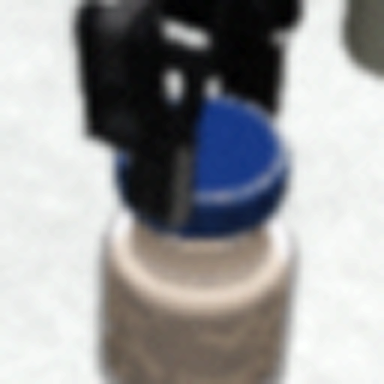

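Lid spans crop x 115–290 (centre 203), jar shoulder 103–297 (centre 200): aligned. Descend.

{"op": "servo_tool", "data": {"rows": [[[50,0,0,6,0,0,0],[50,0,0,12,0,0,0],[50,0,0,16,0,0,0],[50,0,0,19,0,0,0],[50,0,0,22,0,0,0],[50,0,0,22,0,0,0]]]}}

```text
clock: 18.38
position: [656.4, 127.1, 73.0]
ee_rot: [0.0, 1.0, -0.0, -0.0]
contact_force: [0.4, -0.3, -1.1]
gripper_width: 55.1
grasp_force: 63.5
```

{"op": "servo_tool", "data": {"rows": [[[50,0,0,1,0,0,0],[50,0,0,2,0,0,0],[50,0,0,3,0,0,0],[50,0,0,3,0,0,0]]]}}

```text
clock: 18.88
position: [656.7, 127.2, 71.1]
ee_rot: [-0.0, 1.0, 0.0, 0.0]
contact_force: [-1.9, 0.5, 5.3]
gripper_width: 54.9
grasp_force: 63.9
```

{"op": "servo_tool", "data": {"rows": [[[76,0,0,0,0,0,0],[76,0,0,0,0,0,0],[76,0,0,0,0,0,0],[76,0,0,-10,0,0,0],[85,0,0,-40,0,0,0],[85,0,0,-80,0,0,0],[85,60,0,-80,0,0,0],[85,100,0,-80,0,0,0],[85,100,0,-80,0,0,0]]]}}

```text
clock: 20.0
position: [554.4, 127.0, 151.7]
ee_rot: [-0.001, 1.0, 0.0, 0.0]
contact_force: [0.8, -0.4, 0.1]
gripper_width: 84.9
grasp_force: 0.0
```

```bash
python3 stack.py c4 656.5 127 80
```

```text
top (440, -222, 30) origin 420 256
scene (440, -222, 30) origin 119 247
top (656.5, 127.0, 80.0) origin 262 150
scene (656.5, 127.0, 80.0) origin 317 162
[557.34247253 127.50572605 151.56419928]
```

View pics/c4.png

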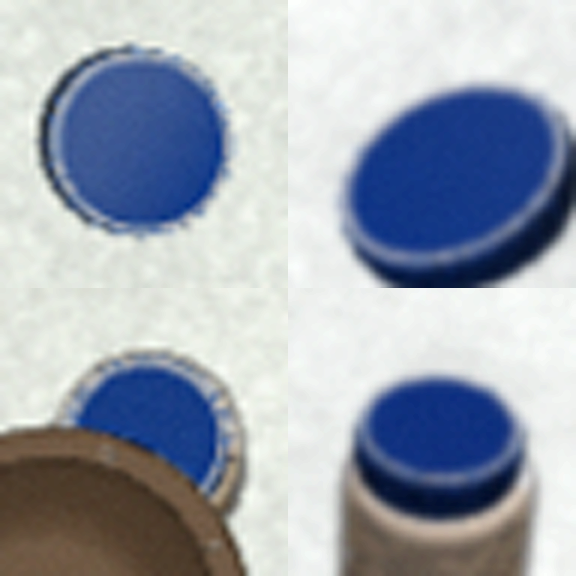

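Lid_58 sits home. Lid_68: top crop (138,143), scene crop (456,176).

```bash
python3 - <<'E'
from h import *
a=(442.6,279.4);b=(146.6,275.9)
print(tri(a,b),onz("top",a,18),onz("scene",b,18))
E
```

```text
[ 441.05627835 -221.33380975   14.63518737] [ 440.44896423 -221.54242235   18.        ] [ 444.85493277 -221.35555312   18.        ]
```

{"op": "servo_tool", "data": {"rows": [[[85,20,-58,0,0,0,0],[85,40,-116,0,0,0,0],[85,60,-174,0,0,0,0],[85,80,-232,0,0,0,0],[85,100,-290,0,0,0,0],[85,115.5,-348.7,0,0,0,0],[85,115.5,-348.7,20,0,0,0],[85,115.5,-348.7,70,0,0,0],[85,115.5,-348.7,115,0,0,0],[85,115.5,-348.7,115,0,0,0]]]}}

```text
clock: 21.35
position: [439.6, -221.8, 32.5]
ee_rot: [0.001, 1.0, 0.001, -0.004]
contact_force: [1.6, -0.5, 0.7]
gripper_width: 84.6
grasp_force: 0.0
```

{"op": "servo_tool", "data": {"rows": [[[85,0,0,12,0,0,0],[85,0,0,22,0,0,0],[85,0,0,30,0,0,0],[85,0,0,30,0,0,0],[60,0,0,30,0,0,0],[60,0,0,30,0,0,0],[60,0,0,30,0,0,0],[60,0,0,30,0,0,0],[60,0,0,30,0,0,0]]]}}

```text
clock: 22.48
position: [441.3, -221.5, 6.8]
ee_rot: [-0.0, 1.0, -0.0, 0.001]
contact_force: [-2.5, 2.6, 7.6]
gripper_width: 64.9
grasp_force: 63.8
```

{"op": "servo_tool", "data": {"rows": [[[60,0,0,-10,0,0,0],[60,0,0,-60,0,0,0],[60,0,0,-120,0,0,0],[60,-7,55,-120,0,0,0],[60,-14,110,-120,0,0,0],[60,-21,165,-120,0,0,0],[60,-27.7,218.5,-120,0,0,0],[60,-27.7,218.5,-120,0,0,0],[60,-27.7,218.5,-106,0,0,0],[60,-27.7,218.5,-106,0,0,0]]]}}

```text
clock: 23.72
position: [467.2, -4.3, 109.9]
ee_rot: [0.001, 1.0, -0.0, -0.002]
contact_force: [-0.0, 0.3, -0.2]
gripper_width: 64.7
grasp_force: 66.4
```

```bash
python3 look.py scene 468 -3 97 p4
```

```text
scene crop origin 197 151 x6
[467.8  -4.3 110.4] [ 0.6  0.  -0.5]
```

View pics/p4.png

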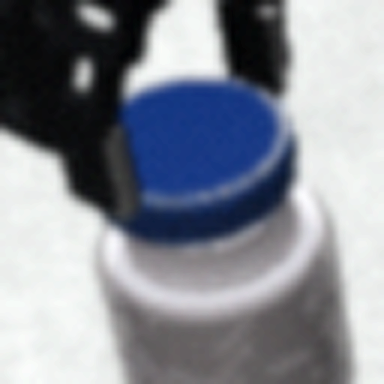

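Lid centre (crop ~202,165) lies on the jar's slanted axis (~215 at the shoulder, row 255). Descend.

{"op": "servo_tool", "data": {"rows": [[[60,0,0,6,0,0,0],[60,0,0,12,0,0,0],[60,0,0,16,0,0,0],[60,0,0,19,0,0,0],[60,0,0,22,0,0,0],[60,0,0,22,0,0,0]]]}}

```text
clock: 24.52
position: [468.6, -3.0, 89.1]
ee_rot: [0.0, 1.0, -0.0, -0.0]
contact_force: [-0.5, 0.9, -0.4]
gripper_width: 64.8
grasp_force: 66.4
```

{"op": "servo_tool", "data": {"rows": [[[60,0,0,1,0,0,0],[60,0,0,2,0,0,0],[60,0,0,3,0,0,0],[60,0,0,3,0,0,0]]]}}

```text
clock: 25.02
position: [468.7, -3.0, 86.3]
ee_rot: [0.0, 1.0, -0.0, -0.0]
contact_force: [-0.9, -0.0, -0.7]
gripper_width: 64.5
grasp_force: 66.4
```

{"op": "servo_tool", "data": {"rows": [[[60,0,0,0.5,0,0,0],[60,0,0,1,0,0,0],[60,0,0,1.3,0,0,0],[60,0,0,1.3,0,0,0]]]}}

```text
clock: 25.52
position: [468.8, -3.0, 85.8]
ee_rot: [-0.0, 1.0, -0.0, 0.0]
contact_force: [-2.3, 1.0, 6.2]
gripper_width: 64.8
grasp_force: 67.1
```

Home at the expected height with contact. Release, lift and go aside towards the start.

{"op": "servo_tool", "data": {"rows": [[[85,0,0,0,0,0,0],[85,0,0,0,0,0,0],[85,0,0,0,0,0,0],[85,0,0,-10,0,0,0],[85,0,0,-40,0,0,0],[85,0,0,-90,0,0,0],[85,0,0,-130,0,0,0],[85,0,-60,-130,0,0,0],[85,30,-120,-130,0,0,0],[85,60,-180,-130,0,0,0]]]}}

```text
clock: 26.78
position: [412.1, -176.2, 215.8]
ee_rot: [-0.0, 1.0, -0.0, 0.001]
contact_force: [1.8, -0.5, 0.6]
gripper_width: 85.2
grasp_force: 0.0
```

{"op": "servo_tool", "data": {"rows": [[[85,0,-60,0,0,0,0],[85,0,-120,0,0,0,0],[85,0,-180,0,0,0,0],[85,0,-180,0,0,0,0],[85,0,-180,0,0,0,0]]]}}

```text
clock: 27.4
position: [412.3, -354.7, 215.1]
ee_rot: [0.001, 1.0, 0.0, -0.0]
contact_force: [0.3, -0.8, -0.1]
gripper_width: 85.1
grasp_force: 0.0
```

```bash
python3 - <<'E'
from h import *
o=[]
for n,(u,v,w,h) in(("top",(160,110,260,190)),("scene",(200,90,200,220))):
    im=cv2.cvtColor(arm.get_image(n),cv2.COLOR_RGB2BGR)[v:v+h,u:u+w]
    o.append(cv2.normalize(cv2.resize(im,(400,400*h//w) if n=="top" else (400,440),interpolation=cv2.INTER_CUBIC)[:290 if n=="top" else 440],None,0,255,cv2.NORM_MINMAX))
o[0]=cv2.copyMakeBorder(o[0],0,440-o[0].shape[0],0,0,cv2.BORDER_CONSTANT)
cv2.imwrite("pics/end.png",np.hstack(o));print(arm.read_state()["position"])
E
```

```text
[ 412.78598873 -353.79632529  215.43331797]
```

View pics/end.png

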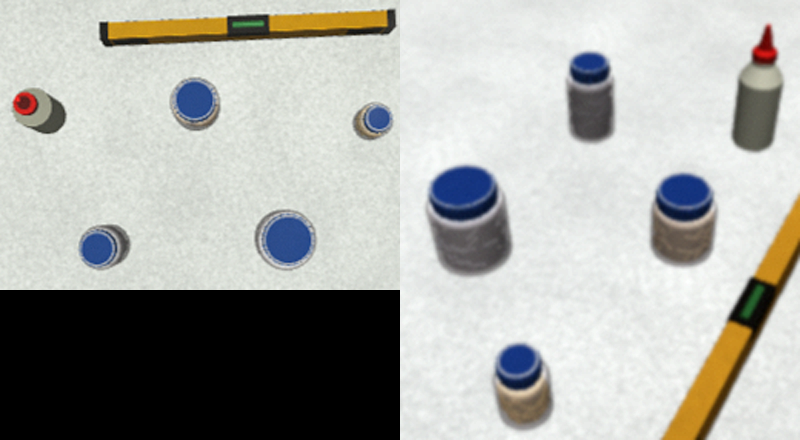

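All four lids are seated level on their jars (scene crop: 463,187; 590,67; 685,190; 518,360), and the glue bottle and level are where they were.

```bash
python3 -c "
from bench import arm
print(arm.job_done())"
```

```text
the job is handed in; nothing more can be done
None
```

All four lids are seated level on their own jars and released; nothing else looks disturbed in the final pictures, and I handed the job in at about 27 s (the hand-in returned no verdict).

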